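# Complete the tin of bearing-press drifts

### The arm

A 6-joint arm with a two-finger parallel gripper is mounted at the origin on the work surface. World frame = base frame: x ahead of the robot, y to its left, z up, the work surface at z = 0. Lengths are in m, angles in rad, forces in N, time in s.
With the tool pointing down it reaches from about 0.4 to 0.825 m from the base axis. Payload 7 kg.
Tool frame: the origin (TCP) lies midway between the tips of the shut fingers; the grasp point (between the pads) lies 19 mm behind it; z points along the fingers, y is the line along which they close (so a half turn about z gives the same grasp; the last joint's range is limited). The gripper opens to 88 mm and grips with 3 to 60 N. Pads are 19 mm wide; open, the fingers measure 130 mm over their backs; the gripper's body (78 mm by 193 mm) begins 47 mm behind the grasp point.
Start: joints at [-0.93, 0.359, 0.012, 0, -1.224, -0.288], TCP at [0.233, -0.633, 0.227] pointing down, gripper open.
Joint ranges: [-3.07, 3.07], [-1.43, 2.12], [-1.02, 1.25], [-3.03, 1.67], [-3.05, -0], [-3.03, 3.03]. Speed limits (rad/s): [2.39, 2.39, 3.01, 3.14, 3.14, 3.14].

### API

Orientations are given as [roll, pitch, yaw] about the fixed x, y, z axes, in that order (R = Rz(yaw) Ry(pitch) Rx(roll)).
In Python, from station import arm gives the robot as it stands.
- The arm moves only by the tool servo_tool, never from a script. Its argument "deltas" is a list of rows, each a list of 7 numbers: the closure, from -1 (fully open) to 1 (shut), then the shift along the tool's x, y, z in mm, then the turn, a rotation vector about the tool's x, y, z in degrees. In form: [[gripper, x, y, z, ax, ay, az], ...]. A call has 1 to 20 rows; each row shifts and turns the commanded pose from where the row before left it, along the tool's axes as they then stand; what a row does not reach is not made up. A row lasts 1/12 s, in which the tool goes at most 41.7 mm and 7.16 degrees, less where a joint would pass 70% of its speed; a pose out of reach is approached as far as the arm can. A call is refused whole if a number of a shift passes 41.7 or a number of a turn 7.16, either way. A call with a gripper value outside its range is refused whole. The fingers move at their own pace and stop on an object; "squeeze" is the grip in N (left out, the last holds). Time passes only in rows, so rows that do not move let the fingers close. It gives the time, the measured TCP pose, the force, the opening and the grip force at its end, in the units of the state.
- arm.get_state(): the state, without advancing time (a new reading comes with each control period).
- arm.grab_frame(name): name is "scene" or "top"; returns a dict with "color" (420x560x3 uint8, red, green, blue), "K" (3x3 intrinsics, pixels), "position" and "orientation" of the camera in the world. Camera axes: x right, y down, z forward; pixel columns grow to the right and rows downward; lengths in m; the calibration is good to about 2 mm. A picture is of the moment at which its call begins. There is no depth.
- arm.job_done(): hands the job in; it is judged then, once.
Trained networks look in a picture, given as the dict that the camera call returned (one of the last four; its "shot" number tells which), for a name from the list of things; names that differ only in an ending like _2 or _b are one class to them, and where a whole thing is asked for, a point or a joint stands for the part that bears it (a point fixed in the world has none). Each returns a list of dicts, best first, with "conf" (0 to 1); they miss things now and then, are a little off and sometimes report something else, mostly with a low value. They report only what shows in the picture. A call takes as long as a camera call. They do not tell look-alikes from the thing itself.
- arm.recognise(query, picture): "at" ([x, y, z] in m, in the coordinates of the camera as it stood for that picture, good to about 4 mm: the middle of the surface that is visible of it).
The state is a dict: "t": time; "q": joint angles; "qd": joint speeds; "joint_efforts": joint torques, N m; "eef_pos": TCP position; "ee_rot": TCP orientation; "force": force on the tool from outside, world axes, zero at the start; "moment": the same for the moment, N m; "width": finger opening in m; "gripper_force": force on a finger pad.
Only numpy, scipy, OpenCV 4.12 (cv2) and the standard library are available. Lean on these libraries where they do the work, as an engineer would, in place of code of your own. Each camera call takes 0.05 s, during which the arm holds its last target. There are 200 camera calls.

### The job

Finish packing the round tin on the bike-shop bench: of the loose steel press drifts, take the two whose flanges match the five already in it (not the larger or the smaller one) and stand one upright in the empty middle and the other in the empty place at the rim, so that the seven form one hexagonal pack, all flat on the tin's floor. Set them down, do not drop them in.

Things in the scene. Friction and masses are not known exactly. Their poses are not given: they have to be found in the camera images.
- drift_a: one of the two loose plain-steel bearing-press drifts (stepped discs) that match those in the tin: round flange 52 mm across, 14 mm high, lower edge bevelled 4 mm; on it a round boss 26 mm across to grip from above; 48 mm high in all, about 0.25 kg. Stands flange down on the bench. Origin: centre of the underside, z up. Unwanted look-alikes nearby: 68 and 38 mm flanges, same boss and height.
- drift_b: one of the two loose plain-steel bearing-press drifts (stepped discs) that match those in the tin: round flange 52 mm across, 14 mm high, lower edge bevelled 4 mm; on it a round boss 26 mm across to grip from above; 48 mm high in all, about 0.25 kg. Stands flange down on the bench. Origin: centre of the underside, z up. Twin of drift_a; either may go to either place.
- tin: shallow open dark-steel tin, fixed: 182 mm across, wall 3 mm thick, 22 high, floor 4 thick. Origin: centre of underside, z up; above it is the empty middle. Five drifts are held fast 58 mm from the middle at 60, 120, 180, 240, 300 degrees from x; the rim place at 0 is empty. Free play 6 mm to neighbours, 4 to the wall. Bosses rise to 52 mm; fingers closing along the tin's y pass between them.
- tin_gap (a point): the empty place at the rim of the tin: centre of the spot on the tin's floor, 58 mm from the tin's middle along the tin's x, 4 mm above the bench.
Mind the look-alikes: they are no part of the job. What is shaped like the drift_b but blue is not meant.

How it is judged:
At the end, for the whole second after the job is handed in: One of the two matching drifts stands in the middle of the tin and the other in the empty place at its rim, each within 12 mm of the spot's centre, upright within 10 degrees, flat on the tin's floor (within 5 mm) and at rest (((horizontal distance between drift_a and tin below 0.012 m and z of drift_a in the frame of tin between 0 and 0.009 m and angle between each of drift_a, drift_b's own z axis and vertical below 0.17 rad and linear speed of each of drift_a, drift_b below 0.02 m/s and horizontal distance between drift_b and tin_gap below 0.012 m and z of drift_b in the frame of tin between 0 and 0.009 m) or (horizontal distance between drift_b and tin below 0.012 m and z of drift_b in the frame of tin between 0 and 0.009 m and angle between each of drift_b, drift_a's own z axis and vertical below 0.17 rad and linear speed of each of drift_b, drift_a below 0.02 m/s and horizontal distance between drift_a and tin_gap below 0.012 m and z of drift_a in the frame of tin between 0 and 0.009 m))); the robot touches nothing.
It fails at once if drift_a is dropped in: let go over the tin with its underside more than about 30 mm above the tin's floor (horizontal distance between drift_a and tin below 0.09 m and z of drift_a in the frame of tin above 0.035 m and contact force between the fingers and drift_a below 0.05 N).
It fails at once if drift_b is dropped in: let go over the tin with its underside more than about 30 mm above the tin's floor (horizontal distance between drift_b and tin below 0.09 m and z of drift_b in the frame of tin above 0.035 m and contact force between the fingers and drift_b below 0.05 N).
It also fails if it takes over 58 s, if anything falls off the work surface, if the arm or the gripper's body presses on something with over 40 N, if the wrist force passes 120 N, or if a joint passes its speed limit or range.

## Working session

There is one attempt and no reset: what is moved stays moved. The work goes in short steps, Python scripts to look and compute and a tool call to move; the robot and the scene stay as the last step left them, time stands still between calls to the robot, and variables do not carry over. Pictures are saved under pics/ and viewed, at most 10 in all, crops included, and the job is handed in when it is done.

Besides the shell and the picture viewer there is one more tool, called after "Request:" in YAML: its name, and indented under it one key for each argument. servo_tool: Moves the arm, as the interface text tells. Its arguments: {"type":"object","properties":{"deltas":{"type":"array","items":{"type":"array","items":{"type":"number"}}},"squeeze":{"type":"number"}},"required":["deltas"]}

```bash
mkdir -p pics; ls
cat > h.py <<'E'
import numpy as np, cv2
from station import arm
from scipy.spatial.transform import Rotation as R
def rot(o):
    o=np.array(o,float)
    return o if o.shape==(3,3) else (R.from_euler('xyz',o).as_matrix() if o.size==3 else R.from_quat(o).as_matrix())
def world(p,pt): return rot(p["orientation"])@np.array(pt)+np.array(p["position"])
def proj(p,w):
    c=rot(p["orientation"]).T@(np.array(w)-np.array(p["position"])); u=np.array(p["K"])@c; return u[:2]/u[2]
def onplane(p,uv,z):
    d=rot(p["orientation"])@np.linalg.inv(np.array(p["K"]))@np.array([uv[0],uv[1],1.]); o=np.array(p["position"])
    return o+d*(z-o[2])/d[2]
def grab(n,f=None):
    p=arm.grab_frame(n)
    if f: cv2.imwrite(f"pics/{f}.png",p["color"][:,:,::-1])
    return p
E
python3 - <<'E'
from h import *
np.set_printoptions(precision=4,suppress=True)
s=arm.get_state(); print(s)
for n in("top","scene"):
    p=grab(n,n+"1"); print(n,p["position"],p["orientation"],p["K"])
    for q in("drift_a","tin"):
        for d in arm.recognise(q,p): print(q,round(d["conf"],2),world(p,d["at"]),proj(p,world(p,d["at"])))
E
```

```text
pics
{'t': 0.0, 'q': array([-0.9299,  0.3594,  0.0111, -0.0004, -1.2241, -0.2881]), 'qd': array([ 0.0002, -0.0003,  0.001 ,  0.0003, -0.0002,  0.0006]), 'joint_efforts': array([  0.001 , -58.2717,  29.3075,   6.9975,   0.0071,  -0.0002]), 'eef_pos': array([ 0.2331, -0.633 ,  0.2256]), 'ee_rot': array([ 3.14  , -0.0001, -2.7889]), 'force': array([-0.4259,  0.5872,  0.0825]), 'moment': array([ 0.013 ,  0.0024, -0.0026]), 'gripper_force': 0.0, 'width': 0.08779508957495513}
top [ 0.4179 -0.0205  0.9638] [-3.0782 -0.0027 -1.5424] [[427.5167   0.     283.6758]
 [  0.     427.5167 203.3215]
 [  0.       0.       1.    ]]
drift_a 0.91 [ 0.3612 -0.34    0.018 ] [426.9389 260.4086]
drift_a 0.8 [ 0.3669 -0.2417  0.0151] [382.0164 256.4553]
drift_a 0.77 [ 0.4599 -0.2585  0.0116] [389.7925 214.6239]
drift_a 0.6 [ 0.4855 -0.1093  0.0155] [323.334  201.1183]
drift_a 0.57 [ 0.3773 -0.1573  0.0143] [343.8773 250.5872]
tin 0.72 [0.535  0.2138 0.0109] [179.5406 175.1238]
scene [ 1.1523 -0.0728  0.9831] [-2.5183  0.0135  1.4208] [[460.4373   0.     277.988 ]
 [  0.     460.4373 209.4933]
 [  0.       0.       1.    ]]
drift_a 0.87 [ 0.364  -0.3428  0.0155] [137.8434 197.2773]
drift_a 0.84 [ 0.3733 -0.2428  0.0154] [175.8526 195.2681]
drift_a 0.82 [ 0.492  -0.1074  0.0099] [230.8656 226.4605]
drift_a 0.79 [ 0.4737 -0.2673  0.0085] [167.5256 229.1442]
drift_a 0.68 [ 0.3871 -0.1615  0.0169] [206.6872 195.1199]
tin 0.73 [0.5387 0.2116 0.0178] [358.3245 223.2596]
```

View pics/top1.png

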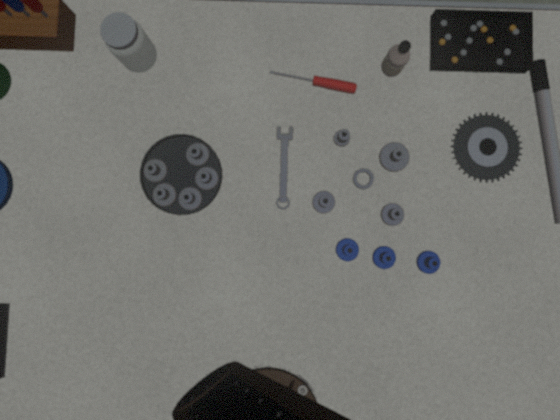

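View pics/scene1.png

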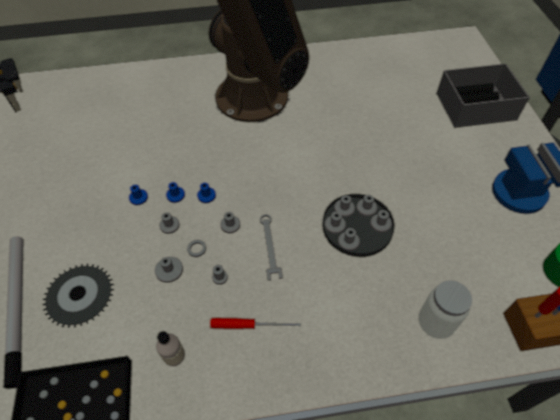

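The top view shows the plain-steel 52 mm drifts at about (323,201) and (392,213). The larger one is at (395,156), the smaller at (342,137), and the blue ones run along row ~255. The tin is at (181,174), and its gap lies up and slightly left. In the scene view the pair is at (230,221) and (168,222), and the tin at (358,224). Next I'll enlarge them to measure.

Run:
```python
from h import *
t=cv2.imread("pics/top1.png"); s=cv2.imread("pics/scene1.png")
def c(im,u,v,w,h,k):
    x=cv2.resize(im[v:v+h,u:u+w],None,fx=k,fy=k,interpolation=cv2.INTER_CUBIC)
    x=cv2.convertScaleAbs(x,alpha=1.6)
    for i in range(0,w,10): cv2.line(x,(i*k,0),(i*k,8 if i%50 else 16),(0,255,255),1)
    for i in range(0,h,10): cv2.line(x,(0,i*k),(8,i*k),(0,255,255),1)
    return x
a=np.vstack([c(t,130,125,100,100,3),c(s,310,180,100,100,3)])
b=np.vstack([c(t,300,125,120,100,3),c(s,140,195,120,100,3)])
cv2.imwrite("pics/crop1.png",np.hstack([a,b]))
```

```text
(no output)
```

View pics/crop1.png

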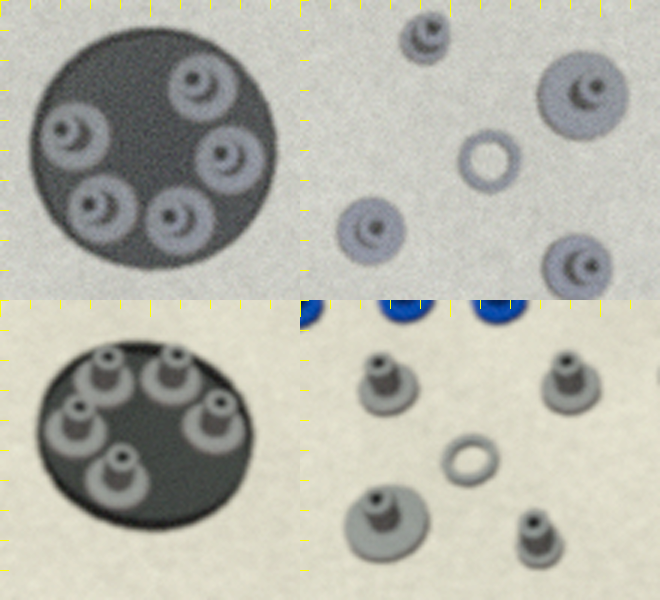

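The crops show dark bores on the boss tops, which give clean points to triangulate in both views. The pair is clearly the two equal mid-size flanges.

```bash
cat > m.py <<'E'
from h import *
from scipy.optimize import least_squares
np.set_printoptions(precision=4,suppress=True)
def ref(im,u,v,r=3):
    g=cv2.cvtColor(im,cv2.COLOR_RGB2GRAY).astype(float)
    for _ in range(4):
        i,j=int(round(u)),int(round(v)); w=g[j-r:j+r+1,i-r:i+r+1]
        w=np.clip(np.median(w)-w,0,None); yy,xx=np.mgrid[j-r:j+r+1,i-r:i+r+1]
        w=w*(np.hypot(xx-u,yy-v)<2.6); 
        u,v=(w*xx).sum()/w.sum(),(w*yy).sum()/w.sum()
    return np.array([u,v])
def tri(ps,uvs):
    f=lambda w:np.concatenate([proj(p,w)-uv for p,uv in zip(ps,uvs)])
    r=least_squares(f,[.45,0,.05]); return r.x,np.abs(r.fun).max()
E
python3 - <<'E'
from m import *
T=grab("top");S=grab("scene")
top=np.array([(192,78),(62,130),(221,154),(89,205),(168,217)])/3+[130,125]-.33
sc=np.array([(122,457),(221,402),(80,407),(177,355),(108,357)])/3+[310,80]-.33
lt=np.array([(76,228),(291,265)])/3+[300,125]-.33
ls=np.array([(267,360),(78,362)])/3+[140,95]-.33
ang=np.radians([300,60,240,120,180])
P=[]
for a,b in zip(np.vstack([top,lt]),np.vstack([sc,ls])):
    a2=ref(T["color"],*a,2);b2=ref(S["color"],*b,2)
    x,e=tri([T,S],[a2,b2]);P.append(x);x0,e0=tri([T,S],[a,b]);print(a,a2,b,b2,x,round(e,2),x0,round(e0,2), onplane(T,a2,.05)[:2],onplane(S,b2,.05)[:2])
P=np.array(P)
for name,Q in(("tri",P[:5]),):
    f=lambda q:np.concatenate([q[0]+.058*np.cos(ang+q[2])-Q[:,0],q[1]+.058*np.sin(ang+q[2])-Q[:,1]])
    r=least_squares(f,[.53,.21,.3]);q=r.x;print(q,np.degrees(q[2]),np.abs(r.fun).max(),"gap",q[0]+.058*np.cos(q[2]),q[1]+.058*np.sin(q[2]))
# tin rim outline & flange outlines
g=cv2.cvtColor(T["color"],cv2.COLOR_RGB2GRAY)
m=(g[125:225,130:230]<np.median(g)*.8).astype(np.uint8); c=max(cv2.findContours(m,0,1)[0],key=cv2.contourArea)
(e,ax,_)=cv2.fitEllipse(c);print("tin",np.array(e)+[130,125],ax,onplane(T,np.array(e)+[130,125],.022))
for u,v in((325,201),(394,214),(395,156),(342,137)):
    m=(g[v-20:v+21,u-20:u+21]<np.median(g)*.88).astype(np.uint8); c=max(cv2.findContours(m,0,1)[0],key=cv2.contourArea)
    (e,ax,_)=cv2.fitEllipse(c);e=np.array(e)+[u-20,v-20];print("fl",e,ax,onplane(T,e,.012))
E
```

```text
[193.67 150.67] [193.5378 150.8655] [350.3367 232.0033] [350.3047 231.8789] [0.583  0.1756 0.0542] 0.07 [0.5834 0.1754 0.0543] 0.12 [0.5837 0.1763] [0.5804 0.1768]
[150.3367 168.0033] [149.7612 167.7239] [383.3367 213.67  ] [383.1495 213.6776] [0.5438 0.2678 0.0542] 0.11 [0.5435 0.2675 0.0533] 0.5 [0.5444 0.2689] [0.5411 0.2696]
[203.3367 176.0033] [203.0719 175.7843] [336.3367 215.3367] [336.1231 215.0346] [0.5297 0.1529 0.0546] 0.09 [0.5295 0.1531 0.0527] 0.31 [0.5303 0.1536] [0.5267 0.1542]
[159.3367 193.0033] [159.073  192.7007] [368.67   198.0033] [368.6453 197.7537] [0.4908 0.2453 0.0545] 0.16 [0.4903 0.2455 0.0527] 0.28 [0.4911 0.2464] [0.4875 0.2473]
[185.67   197.0033] [185.913  196.8261] [345.67 198.67] [345.5648 198.3523] [0.4835 0.1876 0.0549] 0.11 [0.4833 0.1883 0.0531] 0.03 [0.4839 0.1885] [0.48   0.1893]
[325.0033 200.67  ] [324.9934 200.4106] [228.67 214.67] [228.4449 214.9094] [ 0.4847 -0.1092  0.0511] 0.18 [ 0.4841 -0.1089  0.0513] 0.33 [ 0.4847 -0.1096] [ 0.4839 -0.1088]
[396.67   213.0033] [396.7874 213.3858] [165.67   215.3367] [165.6649 215.4415] [ 0.4612 -0.2634  0.0508] 0.17 [ 0.462  -0.2629  0.0522] 0.09 [ 0.4613 -0.2639] [ 0.4607 -0.2631]
[0.5368 0.2104 0.401 ] 22.978308656169265 0.00021917963935014217 gap 0.590247695038931 0.2329985399774135
tin [180.5372 174.1928] (80.79132843017578, 82.33985137939453) [0.5358 0.209  0.022 ]
fl [323.029  201.7531] (22.20700454711914, 22.70713996887207) [ 0.4844 -0.109   0.012 ]
fl [391.691  214.0594] (22.70541000366211, 23.436880111694336) [ 0.4612 -0.2627  0.012 ]
fl [393.5128 156.5836] (29.459484100341797, 30.369781494140625) [ 0.5906 -0.2652  0.012 ]
fl [341.4025 137.5668] (15.943397521972656, 18.243013381958008) [ 0.6305 -0.1471  0.012 ]
```

Request:
servo_tool:
  deltas:
    - [-1,0,0,0,0,0,-2.8]
    - [-1,-25.3,18,9,0,0,0]
    - [-1,-25.3,18,9,0,0,0]
    - [-1,-25.3,18,9,0,0,0]
    - [-1,-25.3,18,9,0,0,0]
    - [-1,-25.3,18,9,0,0,0]
    - [-1,-25.3,18,9,0,0,0]
    - [-1,-25.3,18,9,0,0,0]
    - [-1,-25.3,18,9,0,0,0]
    - [-1,-25.3,18,9,0,0,0]
    - [-1,-25.3,18,9,0,0,0]
    - [-1,-25.3,18,9,0,0,0]
    - [-1,-25.3,18,9,0,0,0]
    - [-1,-25.3,18,9,0,0,0]
    - [-1,-25.3,18,9,0,0,0]
    - [-1,0,0,0,0,0,0]
    - [-1,0,0,0,0,0,0]
    - [-1,0,0,0,0,0,0]
  squeeze: 25

```text
t: 1.9
eef_pos: [0.4608, -0.2629, 0.1007]
ee_rot: [-3.141, -0.0, -2.739]
force: [0.4, 0.3, -0.2]
width: 0.0877
gripper_force: 0.0
```

Request:
servo_tool:
  deltas:
    - [-1,0,0,20,0,0,0]
    - [-1,0,0,20,0,0,0]
    - [-1,0,0,20,0,0,0]
    - [-1,0,0,12,0,0,0]
    - [-1,0,0,8,0,0,0]
    - [-1,0,0,0,0,0,0]
    - [1,0,0,0,0,0,0]
    - [1,0,0,0,0,0,0]
    - [1,0,0,0,0,0,0]
    - [1,0,0,0,0,0,0]
    - [1,0,0,0,0,0,0]
    - [1,0,0,0,0,0,0]
    - [1,0,0,0,0,0,0]
    - [1,0,0,0,0,0,0]
    - [1,0,0,0,0,0,0]

```text
t: 3.15
eef_pos: [0.4607, -0.263, 0.0206]
ee_rot: [-3.142, -0.0, -2.74]
force: [0.1, -0.2, -0.3]
width: 0.0335
gripper_force: 0.0
```

Request:
servo_tool:
  deltas:
    - [1,0,0,0,0,0,0]
    - [1,0,0,0,0,0,0]
    - [1,0,0,0,0,0,0]
    - [1,0,0,0,0,0,0]
    - [1,0,0,0,0,0,0]

```text
t: 3.57
eef_pos: [0.4609, -0.2631, 0.0206]
ee_rot: [-3.141, 0.0, -2.74]
force: [1.1, -0.9, 0.1]
width: 0.0254
gripper_force: 25.0
```

Request:
servo_tool:
  deltas:
    - [1,0,0,-15,0,0,0]
    - [1,0,0,-30,0,0,0]
    - [1,0,0,-30,0,0,0]
    - [1,0,0,-25,0,0,0]
    - [1,-17,27.1,0,0,0,0]
    - [1,-17,27.1,0,0,0,0]
    - [1,-17,27.1,0,0,0,0]
    - [1,-17,27.1,0,0,0,0]
    - [1,-17,27.1,0,0,0,0]
    - [1,-17,27.1,0,0,0,0]
    - [1,-17,27.1,0,0,0,0]
    - [1,-17,27.1,0,0,0,0]
    - [1,-17,27.1,0,0,0,0]
    - [1,-17,27.1,0,0,0,0]
    - [1,-17,27.1,0,0,0,0]
    - [1,-17,27.1,0,0,0,0]
    - [1,-17,27.1,0,0,0,0]
    - [1,-17,27.1,0,0,0,0]
    - [1,-17,27.1,0,0,0,0]
    - [1,0,0,0,0,0,0]

```text
t: 5.23
eef_pos: [0.5373, 0.2156, 0.12]
ee_rot: [3.141, 0.001, -2.737]
force: [1.0, 0.8, -1.8]
width: 0.0256
gripper_force: 25.0
```

Request:
servo_tool:
  deltas:
    - [1,0,0,0,0,0,0]
    - [1,0,0,0,0,0,0]

```text
t: 5.4
eef_pos: [0.5355, 0.2104, 0.1197]
ee_rot: [-3.141, -0.002, -2.74]
force: [0.6, -1.0, -2.5]
width: 0.0253
gripper_force: 25.0
```

Run:
```python
from h import *
s=grab("scene"); c=s["color"][110:270,270:450,::-1]
cv2.imwrite("pics/hold1.png",cv2.convertScaleAbs(cv2.resize(c,None,fx=4,fy=3.7,interpolation=cv2.INTER_CUBIC),alpha=1.5))
print(arm.get_state()["eef_pos"],arm.get_state()["force"])
```

```text
[0.5356271  0.20999975 0.11991115] [ 0.22276023 -0.44003705 -2.41096879]
```

View pics/hold1.png

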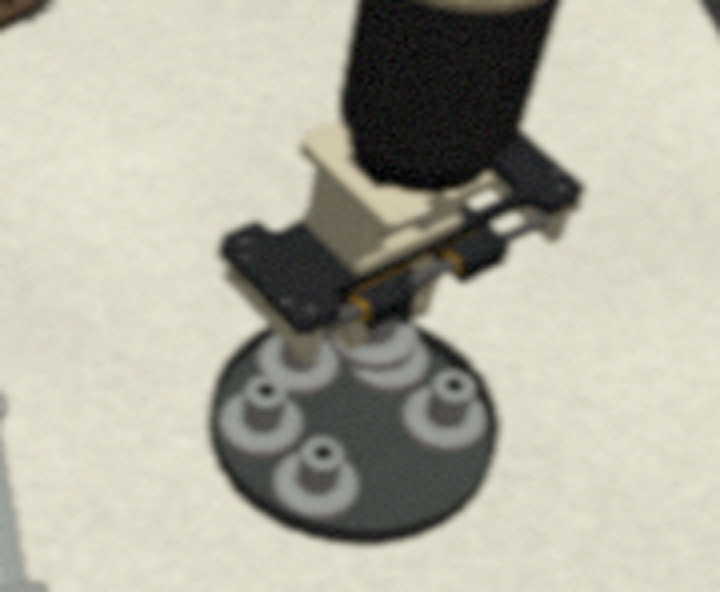

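The drift hangs upright over the middle, at about (380,345) in the crop, so I'm lowering it.

Request:
servo_tool:
  deltas:
    - [1,-1,0,10,0,0,0]
    - [1,0,0,15,0,0,0]
    - [1,0,0,15,0,0,0]
    - [1,0,0,15,0,0,0]
    - [1,0,0,10,0,0,0]
    - [1,0,0,8,0,0,0]
    - [1,0,0,6,0,0,0]
    - [1,0,0,5,0,0,0]
    - [1,0,0,5,0,0,0]
    - [1,0,0,2,0,0,0]
    - [1,0,0,0,0,0,0]
    - [1,0,0,0,0,0,0]

```text
t: 6.45
eef_pos: [0.5376, 0.2114, 0.0298]
ee_rot: [3.142, 0.0, -2.74]
force: [-0.3, 0.4, -2.5]
width: 0.0256
gripper_force: 25.0
```

Request:
servo_tool:
  deltas:
    - [1,0,0,1,0,0,0]
    - [1,0,0,1,0,0,0]
    - [1,0,0,1,0,0,0]
    - [1,0,0,0.5,0,0,0]
    - [1,0,0,0,0,0,0]
    - [1,0,0,0,0,0,0]

```text
t: 6.95
eef_pos: [0.5374, 0.2112, 0.0261]
ee_rot: [-3.142, -0.0, -2.74]
force: [1.1, 1.1, -3.0]
width: 0.0253
gripper_force: 25.0
```

Request:
servo_tool:
  deltas:
    - [1,0,0,0.5,0,0,0]
    - [1,0,0,0.5,0,0,0]
    - [1,0,0,0.5,0,0,0]
    - [1,0,0,0,0,0,0]
    - [1,0,0,0,0,0,0]

```text
t: 7.37
eef_pos: [0.5374, 0.2112, 0.0246]
ee_rot: [-3.142, 0.0, -2.74]
force: [-0.2, -0.4, -1.0]
width: 0.0252
gripper_force: 25.0
```

Request:
servo_tool:
  deltas:
    - [0.2,0,0,0,0,0,0]
    - [0,0,0,0,0,0,0]
    - [-0.2,0,0,0,0,0,0]
    - [-0.2,0,0,0,0,0,0]
    - [-0.2,0,0,0,0,0,0]
    - [-0.2,0,0,0,0,0,0]

```text
t: 7.87
eef_pos: [0.5375, 0.2113, 0.0247]
ee_rot: [3.142, 0.0, -2.74]
force: [0.7, 0.6, -0.4]
width: 0.0518
gripper_force: 0.0
```

Request:
servo_tool:
  deltas:
    - [-0.2,0,0,-10,0,0,0]
    - [-0.2,0,0,-25,0,0,0]
    - [-0.2,0,0,-30,0,0,0]
    - [-1,0,0,-30,0,0,0]
    - [-1,14.5,-22.9,0,0,0,0]
    - [-1,14.5,-22.9,0,0,0,0]
    - [-1,14.5,-22.9,0,0,0,0]
    - [-1,14.5,-22.9,0,0,0,0]
    - [-1,14.5,-22.9,0,0,0,0]
    - [-1,14.5,-22.9,0,0,0,0]
    - [-1,14.5,-22.9,0,0,0,0]
    - [-1,14.5,-22.9,0,0,0,0]
    - [-1,14.5,-22.9,0,0,0,0]
    - [-1,14.5,-22.9,0,0,0,0]
    - [-1,14.5,-22.9,0,0,0,0]
    - [-1,14.5,-22.9,0,0,0,0]
    - [-1,0,0,0,0,0,0]
    - [-1,0,0,0,0,0,0]
    - [-1,0,0,0,0,0,0]

```text
t: 9.45
eef_pos: [0.4849, -0.1097, 0.1201]
ee_rot: [-3.141, 0.001, -2.741]
force: [-0.3, 0.5, -0.5]
width: 0.0881
gripper_force: 0.0
```

Run:
```python
from h import *
T=grab("top");S=grab("scene")
a=T["color"][125:225,130:230,::-1];b=S["color"][170:270,300:400,::-1]
cv2.imwrite("pics/mid.png",cv2.convertScaleAbs(cv2.resize(np.hstack([a,b]),None,fx=4,fy=4,interpolation=cv2.INTER_CUBIC),alpha=1.6))
print(arm.get_state()["eef_pos"],proj(T,[.5368,.2104,.0545]),proj(S,[.5368,.2104,.0545]))
```

```text
[ 0.48499505 -0.10910084  0.11991484] [176.26704559 171.72418856] [359.58213954 214.34919197]
```

View pics/mid.png

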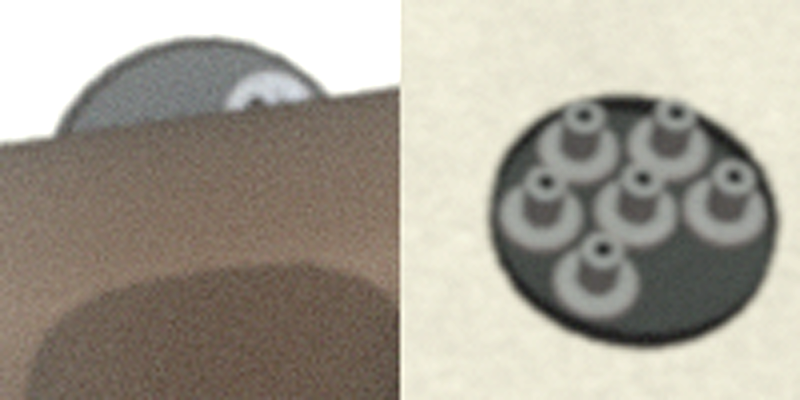

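The scene crop shows the drift seated in the middle. Its bore is at scene pixel (360.4,214.4), against a predicted (359.6,214.3). Next is the second drift.

Request:
servo_tool:
  deltas:
    - [-1,0,0,20,0,0,0]
    - [-1,0,0,25,0,0,0]
    - [-1,0,0,25,0,0,0]
    - [-1,0,0,20,0,0,0]
    - [-1,0,0,9.5,0,0,0]
    - [-1,0,0,0,0,0,0]
    - [1,0,0,0,0,0,0]
    - [1,0,0,0,0,0,0]
    - [1,0,0,0,0,0,0]
    - [1,0,0,0,0,0,0]
    - [1,0,0,0,0,0,0]
    - [1,0,0,0,0,0,0]
    - [1,0,0,0,0,0,0]
    - [1,0,0,0,0,0,0]
    - [1,0,0,0,0,0,0]
    - [1,0,0,0,0,0,0]
    - [1,0,0,0,0,0,0]
    - [1,0,0,0,0,0,0]
    - [1,0,0,0,0,0,0]
    - [1,0,0,0,0,0,0]

```text
t: 11.22
eef_pos: [0.4848, -0.1098, 0.0201]
ee_rot: [-3.141, 0.0, -2.74]
force: [0.3, -1.5, 0.8]
width: 0.0258
gripper_force: 25.0
```

Request:
servo_tool:
  deltas:
    - [1,0,0,-15,0,0,0]
    - [1,0,0,-30,0,0,0]
    - [1,0,0,-30,0,0,0]
    - [1,0,0,-25,0,0,0]
    - [1,-16.5,19.6,0,0,0,0]
    - [1,-16.5,19.6,0,0,0,0]
    - [1,-16.5,19.6,0,0,0,0]
    - [1,-16.5,19.6,0,0,0,0]
    - [1,-16.5,19.6,0,0,0,0]
    - [1,-16.5,19.6,0,0,0,0]
    - [1,-16.5,19.6,0,0,0,0]
    - [1,-16.5,19.6,0,0,0,0]
    - [1,-16.5,19.6,0,0,0,0]
    - [1,-16.5,19.6,0,0,0,0]
    - [1,-16.5,19.6,0,0,0,0]
    - [1,-16.5,19.6,0,0,0,0]
    - [1,-16.5,19.6,0,0,0,0]
    - [1,-16.5,19.6,0,0,0,0]

```text
t: 12.72
eef_pos: [0.5894, 0.2341, 0.119]
ee_rot: [3.142, -0.002, -2.74]
force: [0.4, -0.8, -3.4]
width: 0.0255
gripper_force: 25.0
```

Request:
servo_tool:
  deltas:
    - [1,0,0,0,0,0,0]
    - [1,0,0,0,0,0,0]
    - [1,0,0,0,0,0,0]
    - [1,0,0,0,0,0,0]

```text
t: 13.05
eef_pos: [0.5893, 0.2323, 0.1195]
ee_rot: [-3.141, -0.001, -2.74]
force: [0.3, -0.7, -2.1]
width: 0.0254
gripper_force: 25.0
```

Request:
servo_tool:
  deltas:
    - [1,-0.5,0,10,0,0,0]
    - [1,0,0,15,0,0,0]
    - [1,0,0,15,0,0,0]
    - [1,0,0,15,0,0,0]
    - [1,0,0,10,0,0,0]
    - [1,0,0,8,0,0,0]
    - [1,0,0,6,0,0,0]
    - [1,0,0,5,0,0,0]
    - [1,0,0,5,0,0,0]
    - [1,0,0,1,0,0,0]
    - [1,0,0,0,0,0,0]
    - [1,0,0,0,0,0,0]

```text
t: 14.05
eef_pos: [0.5907, 0.2335, 0.0305]
ee_rot: [3.142, 0.001, -2.74]
force: [0.3, 0.3, -3.1]
width: 0.0256
gripper_force: 25.0
```

Request:
servo_tool:
  deltas:
    - [1,0,0,1,0,0,0]
    - [1,0,0,1,0,0,0]
    - [1,0,0,1,0,0,0]
    - [1,0,0,0.5,0,0,0]
    - [1,0,0,0,0,0,0]
    - [1,0,0,0,0,0,0]

```text
t: 14.55
eef_pos: [0.5905, 0.2333, 0.0266]
ee_rot: [-3.142, -0.0, -2.74]
force: [-0.0, 0.6, -2.4]
width: 0.0255
gripper_force: 25.0
```

Floor contact is expected at about z = 0.0241.

Request:
servo_tool:
  deltas:
    - [1,0,0,0.5,0,0,0]
    - [1,0,0,0.5,0,0,0]
    - [1,0,0,0.5,0,0,0]
    - [1,0,0,0.5,0,0,0]
    - [1,0,0,0.5,0,0,0]
    - [1,0,0,0,0,0,0]
    - [1,0,0,0,0,0,0]

```text
t: 15.13
eef_pos: [0.5905, 0.2334, 0.0242]
ee_rot: [3.142, 0.0, -2.74]
force: [-1.1, -0.8, -1.6]
width: 0.0256
gripper_force: 25.0
```

Request:
servo_tool:
  deltas:
    - [0.2,0,0,0,0,0,0]
    - [0,0,0,0,0,0,0]
    - [-0.2,0,0,0,0,0,0]
    - [-0.2,0,0,0,0,0,0]
    - [-0.2,0,0,0,0,0,0]
    - [-0.2,0,0,0,0,0,0]
    - [-0.2,0,0,-10,0,0,0]
    - [-0.2,0,0,-25,0,0,0]
    - [-0.2,0,0,-30,0,0,0]
    - [-0.2,0,0,-30,0,0,0]
    - [-0.2,15,-30,0,0,0,0]
    - [-0.2,15,-30,0,0,0,0]
    - [-0.2,15,-30,0,0,0,0]
    - [-0.2,15,-30,0,0,0,0]
    - [-0.2,15,-30,0,0,0,0]
    - [-0.2,15,-30,0,0,0,0]
    - [-0.2,15,-30,0,0,0,0]
    - [-0.2,15,-30,0,0,0,0]
    - [-0.2,0,0,0,0,0,0]
    - [-0.2,0,0,0,0,0,0]

```text
t: 16.8
eef_pos: [0.5738, -0.0362, 0.1199]
ee_rot: [-3.141, 0.001, -2.743]
force: [1.0, -0.6, 0.4]
width: 0.0528
gripper_force: 0.0
```

Run:
```python
from h import *
T=grab("top");S=grab("scene")
a=T["color"][125:225,130:230,::-1];b=S["color"][170:270,300:400,::-1]
cv2.imwrite("pics/end.png",cv2.convertScaleAbs(cv2.resize(np.hstack([a,b]),None,fx=4,fy=4,interpolation=cv2.INTER_CUBIC),alpha=1.6))
print(arm.get_state()["eef_pos"],proj(S,[.5902,.2330,.0545]),proj(S,[.5368,.2104,.0545]))
```

```text
[ 0.57414658 -0.03433091  0.11969044] [374.40539801 231.13563989] [359.58213954 214.34919197]
```

View pics/end.png

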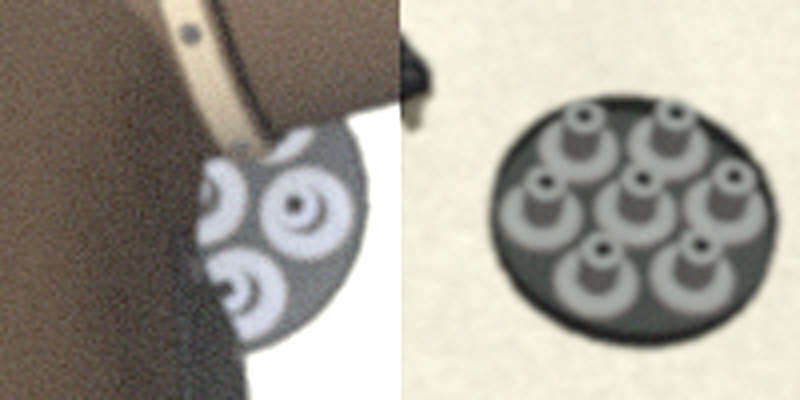

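The scene crop shows a complete hexagon of seven, all level. The rim drift's bore is at scene pixel (375.2,231.2), against an expected (374.4,231.1).

```bash
python3 -c "
from station import arm
print(arm.job_done())"
```

```text
the job is handed in; nothing more can be done
None
```

Both matching drifts are set down in the tin, one in the middle and one at the rim; the last picture shows each within about 2 mm of its spot, and I handed the job in at about 17 s with no verdict returned.

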